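# Run the pug mill with its sticky hold-to-run key

### The job

Run the pug mill for the clay class: take the key out of the wooden tool block, push it fully home in the key switch of the control box, easing it past the sticky pins with a wiggle rather than ramming it, and turn it a quarter turn clockwise to its stop. The mill runs only while the sprung key is held over, so finish still gripping the key and holding it turned, and leave the moulds and the clay in its red lid where they are.

Things in the scene. Friction and masses are not known exactly. Their poses are not given: they have to be found in the camera images.
- key: the key, about 90 g: dark cast-metal bow 30 mm wide (x), 10 mm thick (y) over a round steel collar (20 mm diameter, 4 mm thick). Origin: middle of the collar's underside; z points up to the bow, whose top is 40 mm above. Half a turn about z makes no difference. It starts upright in the tool block, collar resting on the block's top, and lifts straight out
- key_bow (a point): middle of the key's bow, 24 mm above the key's origin, axes as the key: grip the bow's flat faces here, 10 mm apart along the key's y. With the TCP here, fingertips are about 5 mm above the collar's underside
- key_tip (a point): lower end of the key's blade, 32 mm below the key's origin. Under the collar comes a round neck 4.4 mm thick and 10 mm long, then the flat steel blade: 22 mm long, 12 mm wide along the key's x over the teeth on both edges, 4 mm thick along y
- tool_block: fixed wooden tool block 60 mm (x) by 150 mm (y), 50 mm high, origin at the centre of its underside. The key stands in a slot 15 mm (along y) by 7 mm, 36 mm deep, at x 0, y -45 mm. Wooden loop tools stand fixed in its other end, y +45 to +66 mm, up to 225 mm above the table: lift the key over them
- control_box: fixed grey control box of the pug mill, 110 mm (x) by 180 mm (y), 70 mm high, origin at the centre of its underside, z up. On top: the key switch, a square steel face 34 mm wide and 8 mm high, at x 0, y +45 mm; a round mushroom stop button (40 mm wide, 30 mm high) at x 0, y -50 mm; a small clear lamp between them
- keyhole (a point): mouth of the key switch: slot centre at the top of its square face, 78 mm above the table; axes as control_box. The slot goes straight down, 13.5 mm long along the box's x, 6 mm wide, with a 2 mm chamfer, through the fixed face 8 mm thick into the rotor's slot (13.5 by 5 mm, 1 mm chamfer). Fully home, the key's collar rests on the face: key origin at this point
- pins (a point): middle of the six sprung, sticky pins, 20 mm under the keyhole, in a row of three at each end (box x) of the slot. They catch the blade's toothed edges about 16, 10 and 4 mm above home, each catch harder. Pressed straight down the last takes 35 N or more; pressing with 10 to 20 N while pulling the key to and fro along box x with some 10 N (it gives under 1 mm) works it past
- rotor (a joint): the switch's rotor, rad: 0 at rest (slot along the box's x), grows as the key turns clockwise seen from above, hard stop at 1.57. A spring drives it back (0.05 N m at 0, 0.11 N m at the stop). Because of play the bow must turn 0.1 to 0.2 rad farther than the rotor. The key cannot turn before it is home, nor come out while turned
- mould_long: loose bystander: oval plaster mould 135 by 85 mm, 45 mm high, origin under its centre
- mould_short: loose bystander: oval plaster mould 105 by 85 mm, 40 mm high, origin under its centre
- clay_cup_lid: loose bystander: shallow round red plastic lid 68 mm wide with a pointed lump of clay in it, 43 mm high, origin under its centre
Things that resemble listed ones, but are neither listed nor needed, are in the scene too. Several things have the shape of the key; the one meant has the colours described above. Of the things shaped like the control_box, the grey one is meant.

How it is judged:
By the outcome, as a careful person would: the job done as asked, in the order asked, and still so for the second after the job is handed in, while the arm keeps its last pose, push and grip.
It also fails if it takes over 61 s, if anything falls off the work surface, if the arm or the gripper's body presses on something with over 40 N, if the wrist force passes 120 N, or if a joint passes its speed limit or range.

### The arm

A 7-joint arm with a two-finger parallel gripper is mounted at the origin on the work surface. World frame = base frame: x ahead of the robot, y to its left, z up, the work surface at z = 0. Lengths are in mm, angles in rad, forces in N, time in s.
With the tool pointing down it reaches from about 400 to 900 mm from the base axis. Payload 5.6 kg.
Tool frame: the origin (TCP) lies between the finger pads, 19 mm behind the fingertips; this is the grasp point; z points along the fingers, y is the line along which they close (so a half turn about z gives the same grasp; the last joint's range is limited). The gripper opens to 92 mm and grips with 3 to 60 N. Pads are 20 mm wide; open, the fingers measure 128 mm over their backs; the gripper's body (75 mm by 189 mm) begins 69 mm behind the grasp point.
Start: joints at [-0.043, 0.468, -0.012, 1.603, 0.006, 1.071, -0.056], TCP at [650.006, -0.043, 233.292] pointing down, gripper open.
Joint ranges: [-2.53, 2.53], [-0.31, 2.02], [-1.57, 1.55], [0.28, 2.44], [-1.29, 4.43], [0.15, 1.84], [-2.92, 2.92]. Speed limits (rad/s): [2.57, 2.57, 3.14, 3.14, 3.14, 3.14, 3.14].

### API

Orientations are given as a unit quaternion [w, x, y, z].
In Python, from bench import get_state, viewer, ticket gives the robot as it stands. The module is installed in compiled form; this text tells all that it offers.
- The arm moves only by the shell command python3 -m jog 'ROWS' [FORCE]. ROWS is JSON, a list of rows, each a list of 3 entries, a list of its own where there are three numbers: the finger opening in m, from 0 to 0.0919, then the shift along the tool's x, y, z in m, then the turn, a rotation vector about the tool's x, y, z in rad. In form: [[gripper, [dx, dy, dz], [rx, ry, rz]], ...]. A call has 1 to 20 rows; each row shifts and turns the commanded pose from where the row before left it, along the tool's axes as they then stand; what a row does not reach is not made up. A row lasts 1/10 s, in which the tool goes at most 50 mm and 8.59 degrees, less where a joint would pass 70% of its speed; a pose out of reach is approached as far as the arm can. A call with a gripper value outside its range is refused whole. The fingers move at their own pace and stop on an object; FORCE is the grip in N (left out, the last holds). Time passes only in rows, so rows that do not move let the fingers close. It gives the time, the measured TCP pose, the force, the opening and the grip force at its end, in the units of the state.
- get_state(): the state, without advancing time (a new reading comes with each control period).
- viewer.get_image(name): name is "scene" or "side" or "wrist"; returns a dict with "img" (480x640x3 uint8, red, green, blue), "intrinsics" (3x3 intrinsics, pixels), "xyz" and "orientation" of the camera in the world; the wrist camera has in their place "T_tool_cam" (4x4, takes a point from camera to tool coordinates, whose origin is the TCP and whose axes are the flange's). Camera axes: x right, y down, z forward; pixel columns grow to the right and rows downward; lengths in mm; the calibration is good to about 2 mm. A picture is of the moment at which its call begins: read the wrist's pose just before it. There is no depth.
- ticket.sign_off(): hands the job in; it is judged then, once.
The state is a dict: "time_s": time; "joints": joint angles; "joint_vel": joint speeds; "joint_efforts": joint torques, N m; "ee_pos": TCP position; "tcp_rot": TCP orientation; "wrist_force": force on the tool from outside, world axes, zero at the start; "torque": the same for the moment, N m; "grip_width": opening from 0.0 (shut) to 1.0 (fully open); "grasp_force": force on a finger pad.
Only numpy, scipy, OpenCV 4.12 (cv2) and the standard library are available. Lean on these libraries where they do the work, as an engineer would, in place of code of your own. Each camera call takes 0.05 s, during which the arm holds its last target. There are 200 camera calls.

## Working session

There is one attempt and no reset: what is moved stays moved. The work goes in short steps, Python scripts to look and compute and a shell command to move; the robot and the scene stay as the last step left them, time stands still between calls to the robot, and variables do not carry over. Pictures are saved under pics/ and viewed, at most 10 in all, crops included, and the job is handed in when it is done.

```bash
mkdir -p pics
cat > h.py <<'E'
import numpy as np, cv2
from scipy.spatial.transform import Rotation as R
from bench import get_state, viewer
def q2R(q): return R.from_quat([q[1],q[2],q[3],q[0]]).as_matrix()
def snap(name,fn=None):
    s=get_state(); d=viewer.get_image(name)
    if name=="wrist":
        T=np.array(d["T_tool_cam"]); Rt=q2R(s["tcp_rot"])
        d["P"]=np.array(s["ee_pos"])+Rt@T[:3,3]; d["R"]=Rt@T[:3,:3]
    else: d["P"]=np.array(d["xyz"]); d["R"]=q2R(d["orientation"])
    d["K"]=np.array(d["intrinsics"])
    if fn:
        cv2.imwrite("pics/%s.png"%fn,d["img"][:,:,::-1]); np.savez("pics/%s.npz"%fn,P=d["P"],R=d["R"],K=d["K"])
    return d
def load(fn): return dict(np.load("pics/%s.npz"%fn))
def ray(d,u,v): return d["R"]@np.linalg.solve(d["K"],[u,v,1.])
def plane(d,u,v,z):
    r=ray(d,u,v); return d["P"]+r*(z-d["P"][2])/r[2]
def tri(obs):
    A=np.zeros((3,3));b=np.zeros(3)
    for d,u,v in obs:
        r=ray(d,u,v); r/=np.linalg.norm(r); M=np.eye(3)-np.outer(r,r); A+=M;b+=M@d["P"]
    x=np.linalg.solve(A,b); return x
def proj(d,p):
    c=d["K"]@(d["R"].T@(np.array(p)-d["P"])); return c[:2]/c[2]
E
python3 - <<'E'
from h import *
print(get_state())
for n in("scene","side","wrist"):
    d=snap(n,n+"0"); print(n,d["P"],d["R"].round(3).tolist(),d["K"].tolist())
E
```

```text
{'time_s': 0.0, 'joints': array([-0.04300595,  0.46839003, -0.01158848,  1.60362259,  0.00597359,
        1.07138736, -0.05631131]), 'joint_vel': array([-2.03648378e-04, -3.55409718e-05,  7.46712267e-04,  5.43499655e-04,
        2.46578532e-04,  2.16711199e-04,  2.01500213e-04]), 'joint_efforts': array([-3.39112758e-04, -5.20573139e+01, -1.31628491e-02, -2.43752271e+01,
       -5.67366311e-02,  1.73054746e-02,  1.50106093e-04]), 'ee_pos': array([ 6.49449544e+02, -6.58265585e-02,  2.32332391e+02]), 'tcp_rot': array([-5.87777066e-04,  7.07140019e-01,  7.07072986e-01, -6.63488104e-04]), 'wrist_force': array([0.62821258, 0.26187933, 0.41729562]), 'torque': array([-0.03404621,  0.02564557, -0.00187798]), 'grasp_force': 0.0, 'grip_width': 1.0009176500227923}
scene [1109.73512761  340.89309323  714.83231575] [[-0.515, 0.576, -0.635], [0.857, 0.361, -0.368], [0.017, -0.734, -0.679]] [[450.6681002832678, 0.0, 313.1471764379402], [0.0, 450.6681002832678, 238.53928964927275], [0.0, 0.0, 1.0]]
side [ 356.6829992  -894.97883666  608.57507187] [[0.991, -0.048, 0.129], [-0.135, -0.503, 0.853], [0.024, -0.863, -0.505]] [[458.8756004384731, 0.0, 321.72538843632253], [0.0, 458.8756004384731, 240.9356948868811], [0.0, 0.0, 1.0]]
wrist [649.33581935  82.86343665 382.84997752] [[1.0, -0.0, -0.001], [-0.001, -0.958, -0.288], [-0.001, 0.288, -0.958]] [[337.4740478088586, 0.0, 312.44513083724], [0.0, 337.4740478088586, 237.00445435173597], [0.0, 0.0, 1.0]]
```

View pics/scene0.png

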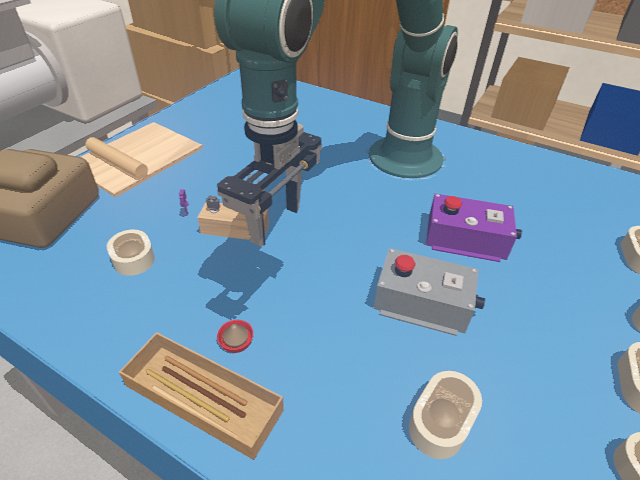

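View pics/side0.png

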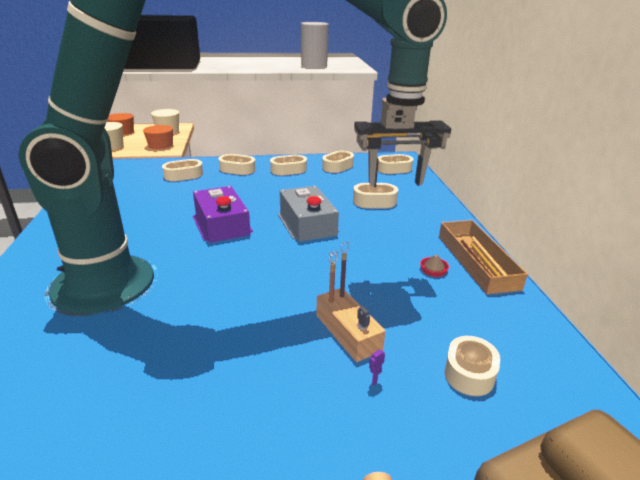

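The scene view shows the dark key in the block at (212,205), the grey box with its switch at (454,281), and a purple decoy box and key. The side view shows the key at (364,318) and the switch at (299,191), with the loop tools behind the key near (338,270).

Run:
```python
from h import *
a=load("scene0");b=load("side0")
for n,p,q in(("key",(212,203),(364,316)),("switch",(454,281),(299,192)),("stop",(404,263),(314,202)),("purpkey",(183,200),(376,366)),("lid",(235,337),(435,266))):
    x=tri([(a,*p),(b,*q)]);print(n,x.round(1),(proj(a,x)-p).round(1))
for n,p,z in(("blk corners",(318,320),0),("blk",(357,357),0),("blk",(383,350),0),("blk top",(382,331),50),("blk",(356,340),50),("blk",(318,300),50)): print(n,plane(b,*p,z).round(1))
for p in((236,238),(201,229)): print("sc",plane(a,*p,0).round(1))
```

```text
key [ 531.9 -263.8   73.5] [-0.5  0.3]
switch [467.  283.8  72.8] [ 0.6 -0.6]
stop [494.7 186.6  89.7] [-0.8  0.8]
purpkey [ 533.5 -357.8   44. ] [-0.7  0.3]
lid [760.7 -26.2  10.6] [-1.   0.5]
blk corners [ 461.2 -180.6    0. ]
blk [ 519.2 -291.4    0. ]
blk [ 571.5 -279.     0. ]
blk top [ 564.1 -282.    50. ]
blk [ 512.4 -300.    50. ]
blk [ 460.4 -179.4   50. ]
sc [ 535.4 -200.1    0. ]
sc [ 554.4 -289.8    0. ]
```

View pics/wrist0.png

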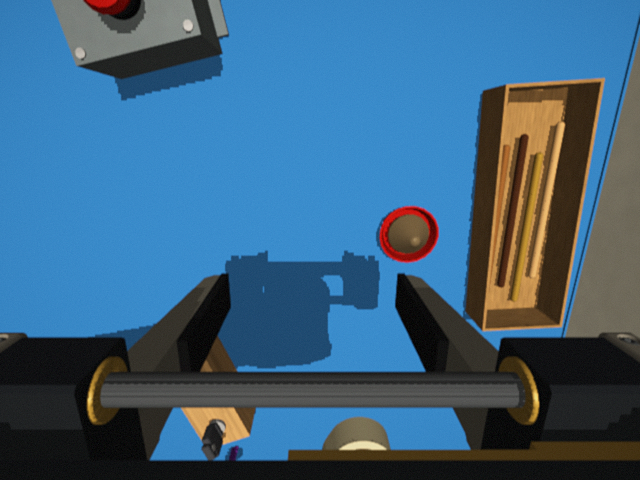

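The wrist view shows the lid at (408,234), the block at (215,400) and the dark key near (213,437). I'll lift, go over the key and turn the wrist so its camera side faces away from the loop tools.

```bash
python3 -m jog '[[0.0919,[0,0,-0.035],[0,0,0]],[0.0919,[0,0,-0.035],[0,0,0]],[0.0919,[-0.044,-0.0195,0],[0,0,0]],[0.0919,[-0.044,-0.0195,0],[0,0,0]],[0.0919,[-0.044,-0.0195,0],[0,0,0]],[0.0919,[-0.044,-0.0195,0],[0,0,0]],[0.0919,[-0.044,-0.0195,0],[0,0,0]],[0.0919,[-0.044,-0.0195,0],[0,0,0]],[0.0919,[0,0,0],[0,0,0.148]],[0.0919,[0,0,0],[0,0,0.148]],[0.0919,[0,0,0],[0,0,0.148]],[0.0919,[0,0,0],[0,0,0.148]],[0.0919,[0,0,0],[0,0,0.148]],[0.0919,[0,0,0],[0,0,0.148]],[0.0919,[0,0,0],[0,0,0.148]],[0.0919,[0,0,0],[0,0,0.148]],[0.0919,[0,0,0],[0,0,0.148]],[0.0919,[0,0,0],[0,0,0.148]],[0.0919,[0,0,0],[0,0,0.148]],[0.0919,[0,0,0],[0,0,0.148]]]'
python3 -m jog '[[0.0919,[0,0,0],[0,0,0.148]],[0.0919,[0,0,0],[0,0,0.148]],[0.0919,[0,0,0],[0,0,0.148]],[0.0919,[0,0,0],[0,0,0.148]],[0.0919,[0,0,0],[0,0,0.148]],[0.0919,[0,0,0],[0,0,0.148]],[0.0919,[0,0,0],[0,0,0]]]'
python3 - <<'E'
from h import *
s=get_state();print(s["joints"].round(3),s["ee_pos"],q2R(s["tcp_rot"]).round(3).tolist(),s["time_s"],s["wrist_force"])
snap("wrist","w1")
E
```

```text
time_s: 2.15
ee_pos: [532.8, -263.9, 303.0]
tcp_rot: [-0.0, 0.994, -0.105, -0.0]
wrist_force: [-0.1, 0.2, 0.1]
grip_width: 0.999
grasp_force: 0.0
time_s: 2.85
ee_pos: [532.8, -263.9, 303.0]
tcp_rot: [0.0, 0.854, -0.52, -0.0]
wrist_force: [-0.5, -0.0, 0.7]
grip_width: 1.0
grasp_force: 0.0
[-0.026  0.331  0.549  1.694 -0.185  1.169 -2.092] [ 532.82580318 -263.85028879  302.95490974] [[0.459, -0.888, -0.001], [-0.888, -0.459, -0.0], [-0.0, 0.001, -1.0]] 2.85 [-0.49727056 -0.03735616  0.65773363]
```

View pics/w1.png

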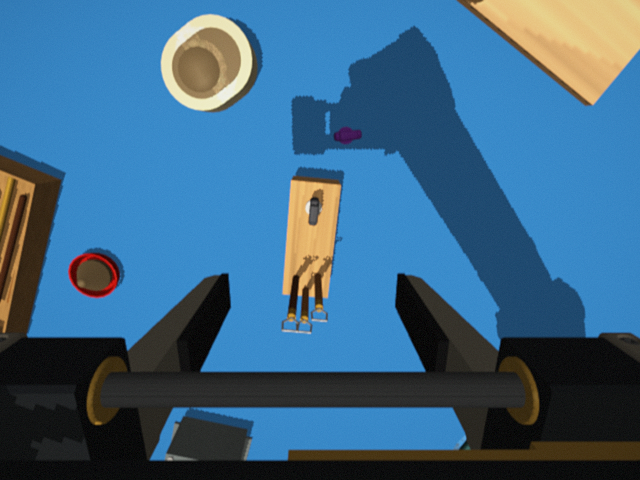

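The picture shows the block centred near (315,240), the key bow at about (314,208), and the loop tools at (305,300) leaning toward the gripper side. I'll zoom in.

Run:
```python
from h import *
im=cv2.imread("pics/w1.png")[165:255,275:355]; cv2.imwrite("pics/c1.png",cv2.resize(im,None,fx=6.5,fy=6.5,interpolation=cv2.INTER_CUBIC))
```

```text
(no output)
```

View pics/c1.png

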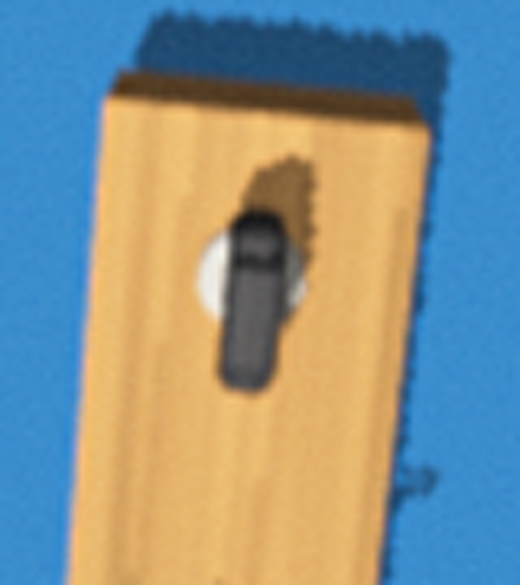

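Zoomed: collar centre at about crop (251,275), block top corners at crop (105,97) and (430,125), and the long edges run about 5° off image vertical.

Run:
```python
from h import *
d=load("w1"); f=lambda u,v:(275+u/6.5,165+v/6.5)
print("collar",plane(d,*f(251,275),54).round(1))
tl=plane(d,*f(105,97),50);tr=plane(d,*f(430,125),50);bl=plane(d,*f(68,585),50);br=plane(d,*f(380,585),50)
print(tl,tr,np.linalg.norm(tl-tr))
for a,b in((tl,tr),(bl,tl),(br,tr)): print(np.degrees(np.arctan2(*(b-a)[1::-1])))
m=(tl+tr)/2; u=(tl+tr-bl-br)/2; u=(tl-bl)/np.linalg.norm(tl-bl)+(tr-br)/np.linalg.norm(tr-br);u/=np.linalg.norm(u)
print("slot from block", m-u*30)
e0,e1=plane(d,*f(256,265),88),plane(d,*f(245,385),88); print("bow top",e0,e1,np.degrees(np.arctan2(*(e0-e1)[1::-1])))
b=load("side0");a=load("scene0")
# two-view height: collar-ish/ bow with wrist+side+scene
for z in (54,74,90):
    pass
x=tri([(a,212,203),(b,364,316)]);print(x, proj(d,x), proj(d,[532,-264,90]))
s=load("w1");print(proj(b,plane(d,*f(251,275),54)))
```

```text
collar [ 530.8 -261.9   54. ]
[ 569.35058101 -278.28272389   50.        ] [ 514.12704439 -301.06393806   50.        ] 59.737950388154964
-157.5825178359231
-68.08824196313125
-67.50498835484699
slot from block [ 530.40194819 -261.89788313   50.        ]
bow top [ 534.20416815 -270.06027196   88.        ] [ 526.22644227 -250.56489738   88.        ] -67.74507186712634
[ 531.90222621 -263.78599455   73.51159244] [313.58785063 208.91647694] [313.63598098 211.85554921]
[361.82528801 323.31795502]
```

```bash
python3 -m jog '[[0.0919,[0,0,0],[0,0,0.089]],[0.0919,[-0.0027,0.0013,0.04],[0,0,0]],[0.06,[0,0,0.05],[0,0,0]],[0.06,[0,0,0.05],[0,0,0]],[0.06,[0,0,0],[0,0,0]],[0.06,[0,0,0],[0,0,0]]]'
python3 - <<'E'
from h import *
s=get_state();print(s["joints"].round(3),q2R(s["tcp_rot"]).round(3).tolist())
d=snap("wrist","w2"); print(proj(d,[530.6,-261.9,54]),proj(d,[530.6,-261.9,90]))
u,v=proj(d,[530.6,-261.9,70]).astype(int)
y0=max(0,v-70);x0=u-80;print(x0,y0)
cv2.imwrite("pics/c2.png",cv2.resize(cv2.imread("pics/w2.png")[y0:v+70,x0:u+80],None,fx=4,fy=4,interpolation=cv2.INTER_CUBIC))
E
```

```text
time_s: 3.5
ee_pos: [530.8, -262.4, 163.8]
tcp_rot: [0.0, 0.831, -0.557, -0.0]
wrist_force: [0.2, -0.7, 1.5]
grip_width: 0.676
grasp_force: 0.0
[ 0.012  0.481  0.511  1.835 -0.292  0.901 -2.093] [[0.38, -0.925, -0.001], [-0.925, -0.38, -0.0], [-0.0, 0.001, -1.0]]
[312.85178735 240.05752015] [312.88578819 255.28532407]
232 176
```

View pics/c2.png

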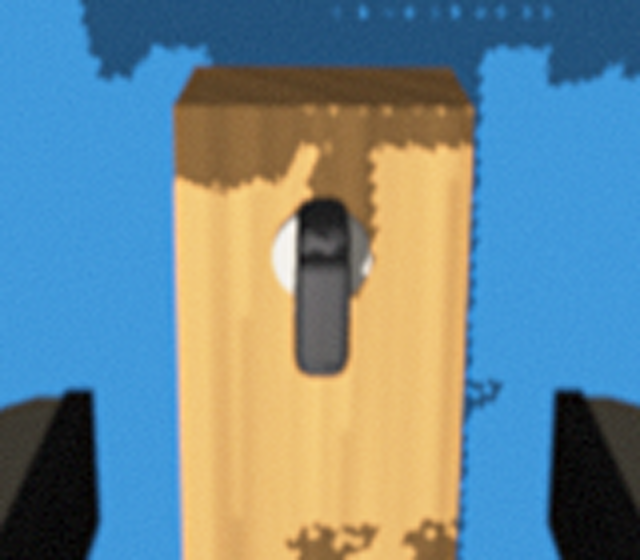

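The collar centre is at crop (322,253), i.e. pixel (312.5,239.3), within 1 px of the prediction, and the key is square to the tool. I'll descend, grip and check the height from two views.

```bash
python3 - <<'E'
from h import *
a=load("w1");b=load("w2");print(tri([(a,275+251/6.5,165+275/6.5),(b,312.5,239.3)]), plane(b,312.5,239.3,54))
E
python3 -m jog '[[0.04,[0,0,0.03],[0,0,0]],[0.04,[0,0,0.03],[0,0,0]],[0.04,[0,0,0.018],[0,0,0]],[0.04,[0,0,0.0105],[0,0,0]],[0.04,[0,0,0],[0,0,0]],[0.015,[0,0,0],[0,0,0]],[0.0,[0,0,0],[0,0,0]],[0.0,[0,0,0],[0,0,0]],[0.0,[0,0,0],[0,0,0]],[0.0,[0,0,0],[0,0,0]],[0.0,[0,0,0],[0,0,0]]]' 50
```

```text
[ 530.38309079 -260.86321517   48.64614658] [ 531.10611057 -262.38456324   54.        ]
time_s: 4.65
ee_pos: [531.1, -262.2, 75.5]
tcp_rot: [-0.0, 0.83, -0.557, 0.0]
wrist_force: [-0.1, 0.6, 5.8]
grip_width: 0.104
grasp_force: 50.0
```

```bash
python3 -m jog '[[0.0,[0,0,-0.01],[0,0,0]],[0.0,[0,0,-0.015],[0,0,0]],[0.0,[0,0,-0.02],[0,0,0]],[0.0,[0,0,-0.03],[0,0,0]],[0.0,[0,0,-0.04],[0,0,0]],[0.0,[0,0,-0.04],[0,0,0]],[0.0,[0,0,-0.04],[0,0,0]],[0.0,[0,0,-0.04],[0,0,0]],[0.0,[0,0,0],[0,0,-0.1]],[0.0,[0,0,0],[0,0,-0.148]],[0.0,[0,0,0],[0,0,-0.148]],[0.0,[0,0,0],[0,0,-0.148]],[0.0,[0,0,0],[0,0,-0.148]],[0.0,[0,0,0],[0,0,-0.148]],[0.0,[0,0,0],[0,0,-0.148]],[0.0,[0,0,0],[0,0,-0.148]]]'
python3 -c "
from h import *
s=get_state();print(s['joints'].round(3),q2R(s['tcp_rot']).round(3).tolist())"
```

```text
time_s: 6.25
ee_pos: [530.3, -262.2, 310.7]
tcp_rot: [0.0, 1.0, -0.02, 0.0]
wrist_force: [0.1, 0.7, -2.1]
grip_width: 0.104
grasp_force: 50.0
[ 0.105  0.303  0.375  1.684 -0.118  1.176 -1.102] [[0.999, -0.041, 0.0], [-0.041, -0.999, -0.0], [0.0, 0.0, -1.0]]
```

```bash
python3 -m jog '[[0.0,[0,0,0],[0,0,-0.148]],[0.0,[0,0,0],[0,0,-0.148]],[0.0,[0,0,0],[0,0,-0.148]],[0.0,[0,0,0],[0,0,-0.148]],[0.0,[0,0,0],[0,0,-0.148]],[0.0,[0,0,0],[0,0,-0.148]],[0.0,[0,0,0],[0,0,-0.148]],[0.0,[0,0,0],[0,0,-0.148]],[0.0,[0,0,0],[0,0,-0.148]],[0.0,[0,0,0],[0,0,-0.148]],[0.0,[0,0,0],[0,0,-0.148]],[0.0,[0,0,0],[0,0,-0.148]],[0.0,[0,0,0],[0,0,-0.148]],[0.0,[0,0,0],[0,0,-0.148]],[0.0,[0,0,0],[0,0,-0.148]],[0.0,[0,0,0],[0,0,-0.148]],[0.0,[0,0,0],[0,0,-0.148]],[0.0,[0,0,0],[0,0,-0.148]],[0.0,[0,0,0],[0,0,-0.148]],[0.0,[0,0,0],[0,0,-0.148]]]'
python3 -c "
from h import *
s=get_state();print(s['joints'].round(3),q2R(s['tcp_rot']).round(3).tolist())"
```

```text
time_s: 8.25
ee_pos: [530.3, -262.4, 310.7]
tcp_rot: [0.0, 0.111, 0.994, -0.001]
wrist_force: [0.0, 0.7, -1.1]
grip_width: 0.104
grasp_force: 50.0
[ 0.477  0.305 -0.094  1.659  0.032  1.178  1.724] [[-0.975, 0.221, 0.0], [0.221, 0.975, -0.001], [-0.0, -0.001, -1.0]]
```

```bash
python3 -m jog '[[0.0,[0,0,0],[0,0,-0.148]],[0.0,[0,0,0],[0,0,-0.148]],[0.0,[0,0,0],[0,0,-0.148]],[0.0,[0,0,0],[0,0,-0.056]],[0.0,[-0.0074,0.045,0],[0,0,0]],[0.0,[-0.0074,0.045,0],[0,0,0]],[0.0,[-0.0074,0.045,0],[0,0,0]],[0.0,[-0.0074,0.045,0],[0,0,0]],[0.0,[-0.0074,0.045,0],[0,0,0]],[0.0,[-0.0074,0.045,0],[0,0,0]],[0.0,[-0.0074,0.045,0],[0,0,0]],[0.0,[-0.0074,0.045,0],[0,0,0]],[0.0,[-0.0074,0.045,0],[0,0,0]],[0.0,[-0.0074,0.045,0],[0,0,0]],[0.0,[-0.0074,0.045,0],[0,0,0]],[0.0,[-0.0074,0.045,0],[0,0,0]],[0.0,[0,0,0],[0,0,0]],[0.0,[0,0,0],[0,0,0]]]'
python3 - <<'E'
from h import *
s=get_state();print(s['joints'].round(3),q2R(s['tcp_rot']).round(3).tolist())
d=snap("wrist","w3");p=proj(d,[467,284,78]);print(p)
u,v=p.astype(int);x0=u-100;y0=v-75;print(x0,y0)
cv2.imwrite("pics/c3.png",cv2.resize(cv2.imread("pics/w3.png")[y0:y0+150,x0:x0+200],None,fx=4,fy=4,interpolation=cv2.INTER_CUBIC))
E
```

```text
time_s: 10.05
ee_pos: [470.8, 282.3, 310.1]
tcp_rot: [0.0, -0.137, 0.991, -0.001]
wrist_force: [-0.1, -0.1, -1.4]
grip_width: 0.112
grasp_force: 50.0
[-0.172  0.275 -0.519  1.737  0.148  1.168  1.112] [[-0.963, -0.271, 0.001], [-0.271, 0.963, -0.001], [-0.0, -0.001, -1.0]]
[313.75398298 206.12390347]
213 131
```

View pics/c3.png

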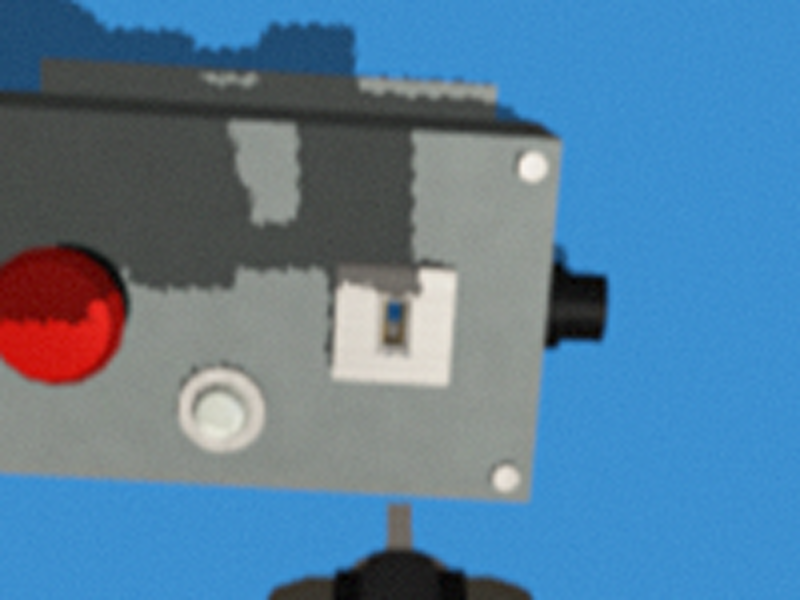

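The crop shows the switch face with corners near (335,268), (457,268), (450,386) and (333,380), the slot centre near (394,324), and the blade tip hanging at (399,510). The box is turned about 3–4° against the tool.

Run:
```python
from h import *
d=load("w3"); f=lambda u,v:(213+u/4-.4,131+v/4-.4)
ang=lambda a,b:np.degrees(np.arctan2(*(b-a)[1::-1]))
c=[plane(d,*f(*p),78) for p in((335,267),(457,267),(450,386),(333,380))]
print("face",np.mean(c,0),[np.linalg.norm(c[i]-c[i-1]).round(1) for i in range(4)])
print("face bottom/right/left angles",ang(c[3],c[2]),ang(c[2],c[1]),ang(c[3],c[0]))
print("slot",plane(d,*f(394,324),78))
P=lambda *p:plane(d,*f(*p),70)
print("box front top edge",ang(P(0,472),P(528,500)),"right",ang(P(528,500),P(560,138)),"len",np.linalg.norm(P(528,500)-P(560,138)),"far",ang(P(0,95),P(560,138)),"screws",ang(P(506,478),P(533,166)))
fr,rr=P(528,500),P(560,138);m=(fr+rr)/2;print("mid right edge",m)
st=plane(d,*f(62,315),95);print("stop top",st,ang(st,np.mean(c,0)))
s=get_state();Rt=q2R(s["tcp_rot"]);tip=s["ee_pos"]+Rt@[0,0,56];print("tip pix exp",proj(d,tip),f(399,505), tip)
a=load("scene0");b=load("side0");print("3view",tri([(d,*f(394,324)),(a,454,281)]),proj(a,np.mean(c,0)),proj(b,np.mean(c,0)))
```

```text
face [474.55341684 282.8561567   78.        ] [np.float64(33.4), np.float64(34.9), np.float64(35.3), np.float64(34.4)]
face bottom/right/left angles 102.64166499580688 -166.9529912214954 -166.1226232277552
slot [474.0370618  282.79003623  78.        ]
box front top edge 102.46145674076647 right -167.50200941795416 len 109.41498727301011 far 101.37760304412919 screws -167.69572444298535
mid right edge [464.46555003 325.94070902  70.        ]
stop top [492.69676034 192.89036359  95.        ] 101.40187116784507
tip pix exp [308.26176527 265.58436675] (312.35, 256.85) [471.39997506 280.87863574 254.01176177]
3view [474.03404084 283.30778474  77.74976917] [453.44391927 280.91258473] [302.0905962  190.72974575]
```

```bash
cat >> h.py <<'E'
def tplane(d,T,u,v,z):
    "tool-frame point on plane tool z"
    r=T[:3,:3]@np.linalg.solve(d["K"],[u,v,1.]); return T[:3,3]+r*(z-T[2,3])/r[2]
def tproj(d,T,p):
    c=d["K"]@(T[:3,:3].T@(np.array(p)-T[:3,3])); return c[:2]/c[2]
E
python3 - <<'E'
from h import *
x=viewer.get_image("wrist");T=np.array(x["T_tool_cam"]);np.save("T.npy",T);print(T.round(3).tolist())
d=load("w3"); f=lambda u,v:(213+u/4-.4,131+v/4-.4)
print("slot tool",tplane(d,T,*f(394,324),310.5-78))
for p in((6,0,57.5),(-6,0,57.5),(6,2,57.5),(6,-2,57.5),(10,0,21.5),(6,0,35.5)):print(p,(tproj(d,T,p)+.4-[213,131])*4)
for i in range(3):
    viewer.get_image("wrist");s=get_state();print(s["ee_pos"].round(2),s["wrist_force"].round(1),s["torque"].round(3))
E
```

```text
[[-0.001, -0.957, -0.29, 82.006], [1.0, -0.001, 0.001, 1.089], [-0.001, -0.29, 0.957, -150.412], [0.0, 0.0, 0.0, 1.0]]
slot tool [-3.27411399e+00 -1.74262358e-01  2.32500000e+02]
(6, 0, 57.5) [391.84117782 501.56757704]
(-6, 0, 57.5) [391.9947802  569.44329244]
(6, 2, 57.5) [404.05636839 501.55800357]
(6, -2, 57.5) [379.62583217 501.57715063]
(10, 0, 21.5) [390.61074608 564.30881594]
(6, 0, 35.5) [391.17911989 552.64097101]
[471.84 280.03 309.96] [ 0.1  0.4 -0.9] [ 0.12  -0.04   0.011]
[471.86 280.08 309.98] [-0.1 -0.9 -0.6] [ 0.114 -0.035  0.009]
[471.8  280.28 309.98] [-0.3  0.2 -1.9] [ 0.09  -0.005 -0.059]
```

```bash
python3 -m jog '[[0.0,[-0.0023,0.001,0],[0,0,0.058]],[0.0,[0,0,0.04],[0,0,0]],[0.0,[0,0,0.04],[0,0,0]],[0.0,[0,0,0.04],[0,0,0]],[0.0,[0,0,0.027],[0,0,0]],[0.0,[0,0,0.01],[0,0,0]],[0.0,[0,0,0],[0,0,0]],[0.0,[0,0,0],[0,0,0]],[0.0,[0,0,0],[0,0,0]],[0.0,[0,0,0],[0,0,0]]]'
python3 - <<'E'
from h import *
s=get_state();print(s['ee_pos'],q2R(s['tcp_rot']).round(4).tolist())
d=snap("wrist","w4");print(get_state()["ee_pos"])
cv2.imwrite("pics/c4.png",cv2.resize(cv2.imread("pics/w4.png")[200:320,233:393],None,fx=5,fy=5,interpolation=cv2.INTER_CUBIC))
E
```

```text
time_s: 11.3
ee_pos: [473.9, 283.9, 154.2]
tcp_rot: [0.001, -0.107, 0.994, 0.0]
wrist_force: [0.5, 0.5, -1.5]
grip_width: 0.103
grasp_force: 50.0
[473.90649926 283.94565434 154.22659164] [[-0.9772, -0.2123, 0.0025], [-0.2123, 0.9772, 0.0011], [-0.0026, 0.0005, -1.0]]
[473.75193766 283.8342725  154.02244048]
```

View pics/c4.png

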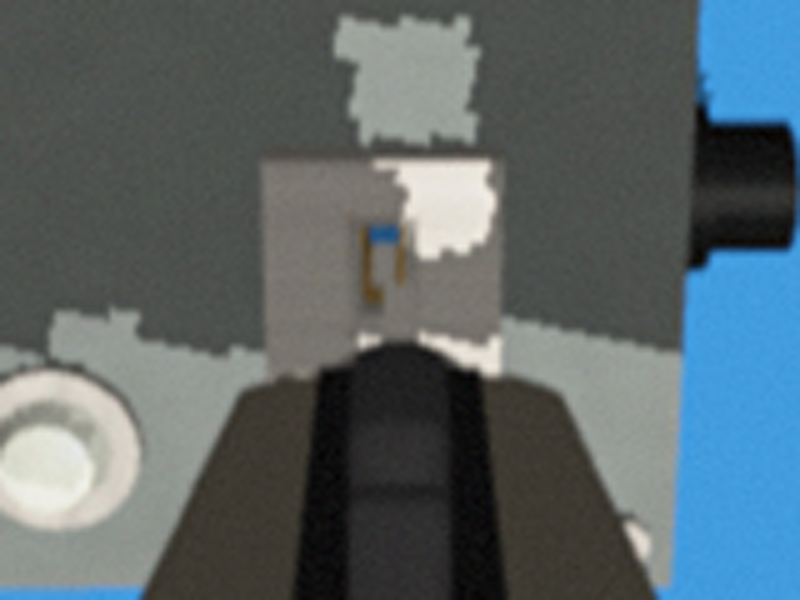

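The crop shows the switch face at x 262–502, the slot at about x 365–405, y 225–305 partly behind the key, and the collar's top edge at (402,345). I'll read the pixel values around the slot to tell blade from slot.

Run:
```python
from h import *
T=np.load("T.npy");d=load("w4");im=cv2.imread("pics/w4.png")
for p in((6,0,57.5),(6,2,57.5),(6,-2,57.5),(6,0,35.5),(10,0,21.5),(0,0,76),(6.75,0,76),(-6.75,0,76)):print(p,tproj(d,T,p).round(1))
print("cols",list(range(299,324)))
for v in range(240,272): print(v,' '.join('%3d/%-3d'%(im[v,u,1],int(im[v,u,2])-int(im[v,u,0])) for u in range(299,324)))
```

```text
(6, 0, 57.5) [310.6 256. ]
(6, 2, 57.5) [313.6 256. ]
(6, -2, 57.5) [307.5 256. ]
(6, 0, 35.5) [310.4 268.8]
(10, 0, 21.5) [310.3 271.7]
(0, 0, 76) [310.7 255. ]
(6.75, 0, 76) [310.7 246. ]
(-6.75, 0, 76) [310.7 263.8]
cols [299, 300, 301, 302, 303, 304, 305, 306, 307, 308, 309, 310, 311, 312, 313, 314, 315, 316, 317, 318, 319, 320, 321, 322, 323]
240 117/10  116/11  117/12  118/10  116/12  116/11  119/9   117/12  116/12  120/10  118/12  117/10  118/9   111/10  133/13  187/17  224/16  229/12  226/14  227/12  226/13  224/13  227/12  227/12  227/11 
241 116/10  112/7   116/11  119/11  117/11  117/12  118/10  116/10  116/10  120/12  116/10  117/12  115/10  116/10  149/12  216/15  226/15  226/11  225/13  225/12  224/15  225/13  226/14  225/13  224/12 
242 121/8   115/9   113/12  114/19  110/18  114/11  116/10  117/10  113/11  120/12  110/11  114/12  112/9   112/12  152/14  214/15  226/15  222/16  222/16  224/14  224/13  225/13  224/14  225/14  224/14 
243 114/10  114/10  112/10  107/17  105/16  106/10  106/10  106/9   107/9   102/10  107/9   106/11  104/9   112/12  155/16  197/16  204/18
[... 5076 characters left out ...]
   64/5    64/4    63/7   101/9   163/16  179/16  200/17  220/18  224/16  216/15  194/16 
269 119/10  117/10  117/8   119/9   116/10  124/10  153/12  121/10   91/10   72/3    44/2    32/1    34/-1   36/3    29/-1   33/0    33/0    43/5    73/7    99/8   144/12  176/16  202/15  219/18  220/15 
270 117/11  116/12  116/11  109/9    96/5    82/8    69/7    45/4    32/-1   26/-1   25/2    32/-1   28/1    29/1    30/-1   28/2    29/0    27/3    26/-1   32/3    61/4    88/9   132/11  180/15  207/17 
271 118/9   114/9   102/8    90/9    74/8    44/3    28/-2   24/-1   24/-1   25/-1   29/-3   31/2    31/0    32/0    30/0    30/3    31/-1   32/-3   28/-2   27/-2   20/1    34/2    63/6   108/11  157/14
```

The pixels give the blade edge at cols 309.4–316 (centre 312.7), row 256.4, and the slot mouth at cols 302.5–316.5, rows 242.5–263.7 (centre 309.5, 253.2). So the key must shift about +1.4 mm in tool x and −2.2 mm in tool y. I'll go down gently.

```bash
python3 -m jog '[[0.0,[0.0014,-0.0022,0],[0,0,0]],[0.0,[0,0,0.008],[0,0,0]],[0.0,[0,0,0.006],[0,0,0]],[0.0,[0,0,0.003],[0,0,0]],[0.0,[0,0,0.002],[0,0,0]],[0.0,[0,0,0.002],[0,0,0]],[0.0,[0,0,0],[0,0,0]]]'
python3 -c "
from h import *
s=get_state();print(s['ee_pos'].round(2),s['wrist_force'].round(1),s['torque'].round(3),q2R(s['tcp_rot']).round(4).tolist())"
```

```text
time_s: 12.05
ee_pos: [473.3, 281.7, 131.8]
tcp_rot: [0.001, -0.107, 0.994, 0.001]
wrist_force: [3.7, 1.9, -3.2]
grip_width: 0.103
grasp_force: 50.0
[473.35 281.69 131.79] [ 3.7  1.9 -3.2] [ 0.644 -1.144 -0.054] [[-0.9772, -0.2124, 0.0023], [-0.2124, 0.9772, 0.0017], [-0.0026, 0.0012, -1.0]]
```

```bash
python3 -m jog '[[0.0,[-0.0006,0,0],[0,0,0]],[0.0,[0,0,0.002],[0,0,0]],[0.0,[0,0,0.002],[0,0,0]],[0.0,[0,0,0.002],[0,0,0]],[0.0,[0,0,0.002],[0,0,0]],[0.0,[0,0,0],[0,0,0]]]'
python3 -c "
from h import *
s=get_state();print(s['ee_pos'].round(2),s['wrist_force'].round(1),s['torque'].round(3),q2R(s['tcp_rot']).round(4).tolist())"
```

```text
time_s: 12.65
ee_pos: [473.5, 281.4, 123.6]
tcp_rot: [0.001, -0.107, 0.994, 0.0]
wrist_force: [5.5, 2.1, -2.0]
grip_width: 0.103
grasp_force: 50.0
[473.49 281.38 123.61] [ 5.5  2.1 -2. ] [ 0.602 -1.637  0.023] [[-0.9772, -0.2124, 0.0014], [-0.2124, 0.9772, 0.0008], [-0.0015, 0.0005, -1.0]]
```

```bash
python3 -m jog '[[0.0,[-0.0007,0,0],[0,0,0]],[0.0,[0,0,0.002],[0,0,0]],[0.0,[0,0,0.001],[0,0,0]],[0.0,[0,0,0],[0,0,0]]]'
python3 -c "
from h import *
s=get_state();print(s['ee_pos'].round(2),s['wrist_force'].round(1),s['torque'].round(3),q2R(s['tcp_rot']).round(4).tolist())"
python3 -m jog '[[0.0,[0,0,0.001],[0,0,0]],[0.0,[0,0,0.001],[0,0,0]],[0.0,[0,0,0.001],[0,0,0]],[0.0,[0,0,0],[0,0,0]]]'
```

```text
time_s: 13.05
ee_pos: [473.8, 281.4, 120.8]
tcp_rot: [0.0, -0.107, 0.994, 0.0]
wrist_force: [4.4, 1.5, 0.9]
grip_width: 0.105
grasp_force: 50.0
[473.85 281.43 120.84] [4.4 1.5 0.9] [ 0.493 -1.426 -0.038] [[-0.9772, -0.2124, 0.0008], [-0.2124, 0.9772, 0.0003], [-0.0008, 0.0001, -1.0]]
time_s: 13.45
ee_pos: [474.0, 281.7, 118.8]
tcp_rot: [0.001, -0.107, 0.994, 0.0]
wrist_force: [4.1, 0.1, 8.1]
grip_width: 0.107
grasp_force: 50.0
```

```bash
python3 -m jog '[[0.0,[-0.0005,0,0.0007],[0,0,0]],[0.0,[-0.002,0,0],[0,0,0]],[0.0,[0.002,0,0],[0,0,0]],[0.0,[0.002,0,0],[0,0,0]],[0.0,[-0.002,0,0],[0,0,0]],[0.0,[-0.002,0,0],[0,0,0]],[0.0,[0.002,0,0],[0,0,0]]]'
python3 -c "
from h import *
s=get_state();print(s['ee_pos'].round(2),s['wrist_force'].round(1))"
```

```text
time_s: 14.15
ee_pos: [473.9, 281.2, 116.3]
tcp_rot: [-0.0, -0.107, 0.994, -0.0]
wrist_force: [6.6, 1.5, -6.3]
grip_width: 0.105
grasp_force: 50.0
[473.85 281.24 116.35] [ 6.6  1.5 -6.3]
```

```bash
python3 -m jog '[[0.0,[-0.0008,0,0.001],[0,0,0]],[0.0,[0,0,0.001],[0,0,0]],[0.0,[0,0,0.001],[0,0,0]],[0.0,[0,0,0.001],[0,0,0]],[0.0,[0,0,0],[0,0,0]]]'
python3 -c "
from h import *
s=get_state();print(s['ee_pos'].round(2),s['wrist_force'].round(1))"
```

```text
time_s: 14.65
ee_pos: [474.9, 281.8, 113.6]
tcp_rot: [0.0, -0.107, 0.994, -0.0]
wrist_force: [1.7, 0.2, 4.3]
grip_width: 0.107
grasp_force: 50.0
[474.89 281.78 113.56] [1.7 0.2 4.3]
```

```bash
python3 -m jog '[[0.0,[0,0,0.0007],[0,0,0]],[0.0,[-0.002,0,0.0005],[0,0,0]],[0.0,[0.002,0,0],[0,0,0]],[0.0,[0.002,0,0],[0,0,0]],[0.0,[-0.002,0,0],[0,0,0]]]'
python3 -m jog '[[0.0,[-0.002,0,0],[0,0,0]],[0.0,[0.002,0,0],[0,0,0]],[0.0,[0.002,0,0],[0,0,0]],[0.0,[-0.002,0,0],[0,0,0]]]'
```

```text
time_s: 15.15
ee_pos: [474.9, 281.9, 112.7]
tcp_rot: [0.0, -0.107, 0.994, 0.0]
wrist_force: [0.0, -0.6, 10.0]
grip_width: 0.105
grasp_force: 50.0
time_s: 15.55
ee_pos: [474.8, 281.9, 112.5]
tcp_rot: [0.0, -0.107, 0.994, 0.0]
wrist_force: [0.6, -0.5, 8.3]
grip_width: 0.104
grasp_force: 50.0
```

```bash
python3 -m jog '[[0.0,[-0.0015,0,0.0006],[0,0,0]],[0.0,[-0.001,0,0],[0,0,0]]]'
python3 -m jog '[[0.0,[0.0025,0,0],[0,0,0]],[0.0,[0.0025,0,0],[0,0,0]]]'
python3 -m jog '[[0.0,[-0.0025,0,0],[0,0,0]],[0.0,[-0.0025,0,0],[0,0,0]],[0.0,[0.0025,0,0],[0,0,0]]]'
```

```text
time_s: 15.75
ee_pos: [475.6, 281.7, 110.6]
tcp_rot: [-0.002, -0.107, 0.994, -0.001]
wrist_force: [-0.1, -0.3, -2.3]
grip_width: 0.109
grasp_force: 50.0
time_s: 15.95
ee_pos: [473.6, 281.1, 110.7]
tcp_rot: [0.001, -0.107, 0.994, 0.0]
wrist_force: [9.7, 2.5, -10.8]
grip_width: 0.104
grasp_force: 50.0
time_s: 16.25
ee_pos: [474.2, 281.4, 110.8]
tcp_rot: [-0.001, -0.107, 0.994, -0.0]
wrist_force: [3.2, -0.4, -3.3]
grip_width: 0.109
grasp_force: 50.0
```

```bash
python3 -m jog '[[0.0,[-0.0004,0,0.001],[0,0,0]],[0.0,[0,0,0.001],[0,0,0]],[0.0,[0,0,0.001],[0,0,0]],[0.0,[0,0,0.001],[0,0,0]],[0.0,[0,0,0.0007],[0,0,0]],[0.0,[0,0,0],[0,0,0]]]'
python3 -c "
from h import *
s=get_state();print(s['ee_pos'].round(2),s['wrist_force'].round(1))"
```

```text
time_s: 16.85
ee_pos: [475.4, 282.0, 107.7]
tcp_rot: [0.0, -0.107, 0.994, -0.0]
wrist_force: [-1.6, -1.1, 7.8]
grip_width: 0.103
grasp_force: 50.0
[475.35 281.98 107.67] [-1.6 -1.1  7.8]
```

Third catch. I'll push at about 14 N and wiggle.

```bash
python3 -m jog '[[0.0,[0.0003,0,0.0007],[0,0,0]],[0.0,[-0.0025,0,0],[0,0,0]]]'
python3 -m jog '[[0.0,[0.0025,0,0],[0,0,0]],[0.0,[0.0025,0,0],[0,0,0]]]'
python3 -m jog '[[0.0,[-0.0025,0,0],[0,0,0]],[0.0,[-0.0025,0,0],[0,0,0]],[0.0,[0.0025,0,0],[0,0,0]]]'
```

```text
time_s: 17.05
ee_pos: [476.0, 282.2, 107.4]
tcp_rot: [-0.001, -0.107, 0.994, -0.001]
wrist_force: [-9.1, -2.8, 16.6]
grip_width: 0.106
grasp_force: 50.0
time_s: 17.25
ee_pos: [474.4, 281.8, 107.3]
tcp_rot: [0.002, -0.107, 0.994, 0.001]
wrist_force: [6.4, 1.2, 2.2]
grip_width: 0.107
grasp_force: 50.0
time_s: 17.55
ee_pos: [475.1, 282.1, 106.8]
tcp_rot: [0.0, -0.107, 0.994, -0.0]
wrist_force: [1.2, -0.2, 6.4]
grip_width: 0.106
grasp_force: 50.0
```

```bash
python3 -m jog '[[0.0,[0,0,0.0009],[0,0,0]],[0.0,[-0.0025,0,0],[0,0,0]]]'
python3 -m jog '[[0.0,[0.0025,0,0],[0,0,0]],[0.0,[0.003,0,0],[0,0,0]]]'
python3 -m jog '[[0.0,[-0.003,0,0],[0,0,0]],[0.0,[-0.0025,0,0],[0,0,0]],[0.0,[0.0025,0,0],[0,0,0]]]'
```

```text
time_s: 17.75
ee_pos: [475.9, 282.4, 106.2]
tcp_rot: [-0.001, -0.107, 0.994, -0.001]
wrist_force: [-1.7, 0.9, -8.0]
grip_width: 0.107
grasp_force: 50.0
time_s: 17.95
ee_pos: [473.6, 281.5, 104.9]
tcp_rot: [0.002, -0.107, 0.994, 0.001]
wrist_force: [9.4, 2.4, -6.4]
grip_width: 0.104
grasp_force: 50.0
time_s: 18.25
ee_pos: [474.5, 281.5, 104.4]
tcp_rot: [-0.001, -0.107, 0.994, -0.0]
wrist_force: [-0.1, -0.5, -1.2]
grip_width: 0.106
grasp_force: 50.0
```

```bash
python3 -m jog '[[0.0,[0,0,0.001],[0,0,0]],[0.0,[0,0,0.001],[0,0,0]],[0.0,[0,0,0],[0,0,0]],[0.0,[0,0,0],[0,0,0]]]'
python3 -m jog '[[0.0,[0,0,0.0008],[0,0,0]],[0.0,[0,0,0],[0,0,0]],[0.0,[0,0,0],[0,0,0]]]'
python3 - <<'E'
from h import *
s=get_state();print(s['ee_pos'].round(2),s['wrist_force'].round(1),s['torque'].round(3),s["joints"].round(2))
E
```

```text
time_s: 18.65
ee_pos: [474.5, 281.6, 103.5]
tcp_rot: [-0.0, -0.107, 0.994, -0.0]
wrist_force: [-2.1, -1.8, 5.5]
grip_width: 0.104
grasp_force: 50.0
time_s: 18.95
ee_pos: [474.5, 281.6, 103.4]
tcp_rot: [-0.0, -0.107, 0.994, -0.0]
wrist_force: [-3.9, -2.0, 10.9]
grip_width: 0.107
grasp_force: 50.0
[474.55 281.64 103.44] [-3.9 -2.  10.9] [-0.538  0.807 -0.053] [-0.26  0.52 -0.43  1.92  0.31  0.76  0.92]
```

```bash
python3 -m jog '[[0.0,[0.0005,0,-0.0003],[0,0,0]],[0.0,[0,0,0],[0,0,0.1]],[0.0,[0,0,0],[0,0,0.1]],[0.0,[0,0,0],[0,0,0.1]],[0.0,[0,0,0],[0,0,0.1]],[0.0,[0,0,0],[0,0,0.1]],[0.0,[0,0,0],[0,0,0.1]],[0.0,[0,0,0],[0,0,0]]]'
python3 - <<'E'
from h import *
s=get_state();M=q2R(s["tcp_rot"]);print(s['ee_pos'].round(2),s['wrist_force'].round(1),(M.T@s["wrist_force"]).round(1),s['torque'].round(3),np.degrees(np.arctan2(M[1,1],M[0,1])))
E
```

```text
time_s: 19.75
ee_pos: [474.7, 281.7, 103.5]
tcp_rot: [0.001, 0.193, 0.981, 0.0]
wrist_force: [-0.8, -2.3, 8.2]
grip_width: 0.107
grasp_force: 50.0
[474.74 281.66 103.45] [-0.8 -2.3  8.2] [-0.1 -2.4 -8.2] [-0.451  0.222  0.014] 67.78638878606189
```

```bash
python3 -m jog '[[0.0,[0,0,0],[0,0,0.1]],[0.0,[0,0,0],[0,0,0.1]],[0.0,[0,0,0],[0,0,0.1]],[0.0,[0,0,0],[0,0,0.1]],[0.0,[0,0,0],[0,0,0.1]],[0.0,[0,0,0],[0,0,0.1]],[0.0,[0,0,0],[0,0,0.1]],[0.0,[0,0,0],[0,0,0.1]],[0.0,[0,0,0],[0,0,0.1]],[0.0,[0,0,0],[0,0,0.1]],[0.0,[0,0,0],[0,0,0.05]],[0.0,[0,0,0],[0,0,0]],[0.0,[0,0,0],[0,0,0]]]'
cat > st.py <<'E'
from h import *
s=get_state();M=q2R(s["tcp_rot"]);print(s['ee_pos'].round(2),(M.T@s["wrist_force"]).round(1),s['torque'].round(3),np.degrees(np.arctan2(M[1,1],M[0,1])).round(2),s["joints"][6].round(3),s["joint_efforts"].round(2))
E
python3 st.py; python3 -m jog '[[0.0,[0,0,0],[0,0,0.05]],[0.0,[0,0,0],[0,0,0]]]'; python3 st.py
```

```text
time_s: 21.05
ee_pos: [474.6, 281.6, 103.4]
tcp_rot: [0.0, 0.658, 0.753, 0.0]
wrist_force: [-1.0, -1.9, 7.5]
grip_width: 0.107
grasp_force: 50.0
[474.59 281.62 103.44] [-1.8 -1.2 -7.5] [-0.469  0.427  0.056] 7.76 -0.482 [ -0.44 -42.8   -0.54 -17.58  -0.23  -0.82  -0.08]
time_s: 21.25
ee_pos: [474.6, 281.7, 103.4]
tcp_rot: [0.0, 0.677, 0.736, 0.0]
wrist_force: [-1.3, -1.5, 7.0]
grip_width: 0.107
grasp_force: 50.0
[474.59 281.66 103.44] [-1.4 -1.4 -7. ] [-0.439  0.403  0.102] 4.84 -0.525 [ -0.36 -42.78  -0.3  -17.58  -0.29  -0.82  -0.33]
```

```bash
python3 -m jog '[[0.0,[0,0,0],[0,0,0.04]],[0.0,[0,0,0],[0,0,0]],[0.0,[0,0,0],[0,0,0]]]'; python3 st.py; python3 -m jog '[[0.0,[0,0,0],[0,0,0.04]],[0.0,[0,0,0],[0,0,0]],[0.0,[0,0,0],[0,0,0]]]'; python3 st.py
```

```text
time_s: 21.55
ee_pos: [474.6, 281.6, 103.4]
tcp_rot: [0.0, 0.691, 0.723, 0.0]
wrist_force: [-1.5, -1.7, 8.1]
grip_width: 0.105
grasp_force: 50.0
[474.6  281.58 103.44] [-1.6 -1.5 -8.1] [-0.455  0.401  0.072] 2.6 -0.558 [ -0.33 -42.75  -0.26 -17.59  -0.24  -0.83  -0.11]
time_s: 21.85
ee_pos: [474.6, 281.6, 103.4]
tcp_rot: [0.0, 0.705, 0.709, 0.0]
wrist_force: [-1.6, -1.4, 8.3]
grip_width: 0.106
grasp_force: 50.0
[474.56 281.62 103.43] [-1.4 -1.6 -8.3] [-0.428  0.4    0.141] 0.32 -0.592 [ -0.29 -42.72  -0.11 -17.59  -0.27  -0.84  -0.16]
```

```bash
python3 -m jog '[[0.0,[0,0,0],[0,0,0.05]],[0.0,[0,0,0],[0,0,0]],[0.0,[0,0,0],[0,0,0]]]'; python3 st.py; python3 -m jog '[[0.0,[0,0,0],[0,0,0.05]],[0.0,[0,0,0],[0,0,0]],[0.0,[0,0,0],[0,0,0]]]'; python3 st.py
```

```text
time_s: 22.15
ee_pos: [474.5, 281.7, 103.5]
tcp_rot: [0.0, 0.723, 0.691, 0.0]
wrist_force: [-1.7, -1.9, 8.6]
grip_width: 0.105
grasp_force: 50.0
[474.53 281.68 103.46] [-1.9 -1.6 -8.6] [-0.442  0.434  0.233] -2.52 -0.635 [ -0.19 -42.68   0.13 -17.6   -0.32  -0.84  -0.24]
time_s: 22.45
ee_pos: [474.5, 281.8, 103.4]
tcp_rot: [0.0, 0.739, 0.673, 0.0]
wrist_force: [-1.7, -2.2, 7.4]
grip_width: 0.103
grasp_force: 50.0
[474.48 281.75 103.44] [-2.3 -1.5 -7.4] [-0.322  0.494  0.312] -5.37 -0.677 [ -0.07 -42.65   0.4  -17.59  -0.32  -0.83  -0.32]
```

Torque climbs steadily past about 1.78 rad of bow turn to 0.31 N m, well above the 0.11 N m spring, so the stop is reached. I'll take one look to confirm.

```bash
python3 - <<'E'
from h import *
snap("wrist","w5");snap("scene","s5")
a=cv2.imread("pics/w5.png")[150:390,160:480];b=cv2.imread("pics/s5.png")[190:350,330:543]
cv2.imwrite("pics/c5.png",np.hstack([cv2.resize(a,(400,300),interpolation=cv2.INTER_CUBIC),cv2.resize(b,(400,300),interpolation=cv2.INTER_CUBIC)]))
E
python3 st.py
```

```text
[474.48 281.78 103.44] [-1.9 -0.9 -8.6] [-0.333  0.484  0.307] -5.37 -0.677 [-3.000e-02 -4.265e+01  4.100e-01 -1.759e+01 -3.100e-01 -8.300e-01
 -3.100e-01]
```

View pics/c5.png

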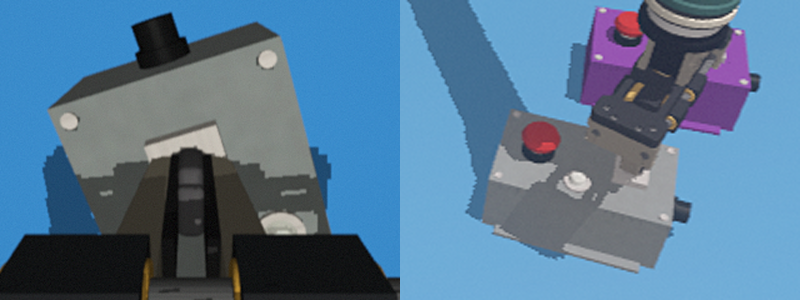

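The left half shows the key held in the switch face at (185,150), turned a quarter against the box. The right half shows the gripper on the grey box's switch, with nothing else touched. The force and torque are steady, so I'm handing in.

```bash
python3 -c "
from bench import ticket
print(ticket.sign_off())"
```

```text
the job is handed in; nothing more can be done
None
```

The key is fully home in the grey box's switch, worked past each pin with a wiggle. It is turned clockwise to its stop and still gripped and held there, and the job was handed in at about 22.6 s without touching the moulds or the clay.

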